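# Move the polish jar to the other pop-up well and latch it down

## Task

The two grey pop-up wells on the bench have push-push catches: the white-capped jar is locked down in one, the other is empty and up. Press the jar so that its well springs up, lift the jar out and set it in the other well while that one is still up, then press it gently down until the catch holds it there. Never push hard, leave the emptied well up, and leave the other jars and the magnifier where they stand.

Things in the scene. Friction and masses are not known exactly. Their poses are not given: they have to be found in the camera images.
- jar: small round jar with a white screw cap, 30 mm diameter, 42 mm tall (body to 31 mm, cap above it, same width), about 60 g, closed and rigid; origin at the centre of its underside, z up. Starts standing in well A, locked down.
- well_a: well A: fixed grey plastic block, 68 (x) x 56 (y) x 58 mm tall, with a round bore of 33 mm for the jar (3 mm chamfer). Origin at bench height on the bore's axis; the block spans x -27 to +41 mm, y +-28 mm of it. A round sprung aluminium platform in the bore carries the jar. Starts locked down with the jar in it, the jar's top about 12 mm above the block. Bears 25 N at most.
- well_b: well B: the same block as well A (same sizes, bore and origin), but it starts empty with its platform raised. The depth at which its catch holds is set differently each time and is not known beforehand: feel for the end stop. Block and jar bear 25 N at most.
- mouth_a (a point): centre of the mouth of well A's bore, on the block's top face, 58 mm above the bench
- mouth_b (a point): centre of the mouth of well B's bore, on the block's top face, 58 mm above the bench
- seat_a (a point): centre of the top face of well A's platform, where the jar's underside rests; 12 mm below the mouth when raised; it moves with the platform
- seat_b (a point): the same point of well B's platform
- lift_a (a joint): downward travel of well A's platform, m: 0 = raised (a jar on it stands 30 mm above the block), about 0.0176 = locked. To release, press on to the end stop (5 to 6 mm deeper) and let go. Return spring 3.5 N at 0 to 5 N at the bottom, damping 60 N per m/s; the end stop is stiff rubber, 15 N per mm; a press of 10 to 12 N reaches it.
- lift_b (a joint): the same for well B, same spring and stop: 0 = raised, locked at an unknown 0.0115 to 0.0225. To lock, press on to the end stop, 5 to 6 mm deeper than the locked travel (so at 0.0165 to 0.0285), and let go: it rises those 5 to 6 mm and stays. Not pressed to the stop, it springs fully up; pressed to the stop again once locked, it is released.
- jar_brown: bystander: jar of the same size (30 mm diameter, 42 mm tall) with a black cap and a brown body, standing on the bench; origin at the centre of its underside
- jar_green: bystander: jar of the same size with a black cap and a green body, standing on the bench; origin at the centre of its underside
- magnifier: bystander: small folding magnifier, 42 x 62 x 17 mm, lying on the bench; origin at the centre of its underside
There are look-alikes about, which are no part of the job. Leave any blue or yellow look-alike of the well_a alone.

How it is judged:
By the outcome, as a careful person would: the job done as asked, in the order asked, and still so for the second after the job is handed in, with the robot touching nothing.
It also fails if it takes over 54 s, if anything falls off the work surface, if the arm or the gripper's body presses on something with over 40 N, if the wrist force passes 120 N, or if a joint passes its speed limit or range.

## Robot

A 6-joint arm with a two-finger parallel gripper is mounted at the origin on a cart in front of the work surface, level with it; the furniture and walls round the work are solid. World frame = base frame: x ahead of the robot, y to its left, z up, the work surface at z = 0. Lengths are in m, angles in rad, forces in N, time in s.
With the tool pointing down it reaches from about 0.275 to 1 m from the base axis. Payload 8.4 kg.
Tool frame: the origin (TCP) lies midway between the tips of the shut fingers; the grasp point (between the pads) lies 19 mm behind it; z points along the fingers, x is the direction in which the jaws open and shut, and the axes are right-handed (so a half turn about z gives the same grasp; the last joint's range is limited). The gripper opens to 85 mm and grips with 20 to 120 N. Pads are 22 mm wide; open, the fingers measure 114 mm over their backs; the gripper's body (76 mm by 85 mm) begins 54 mm behind the grasp point. The pads swing forward as they close: fully open they stand 13 mm farther back than shut.
Start: joints at [-1.284, 0.353, 1.633, -0, 1.155, -0.002], TCP at [0.178, -0.599, 0.231] pointing down, gripper open.
Joint ranges: [-2.63, 2.63], [-0.92, 2.1], [0.06, 2.66], [-1.3, 4.44], [0, 2.69], [-3.02, 3.02]. Speed limits (rad/s): [2.22, 2.22, 2.79, 3.14, 3.14, 3.14].

## Interface

Orientations are given as a 3x3 rotation matrix whose columns are the frame's x, y, z axes.
In Python, from station import bot gives the robot as it stands. The module is installed in compiled form; this text tells all that it offers.
- The arm moves only by the shell command python3 -m handwheel 'ROWS' [FORCE]. ROWS is JSON, one flat list of numbers, 7 for each row, row after row: the turn, a rotation vector about the tool's x, y, z in rad, then the shift along the tool's x, y, z in mm, then the closure in counts, from 0 (fully open) to 255 (shut). In form: [rx, ry, rz, dx, dy, dz, grip, rx, ry, rz, dx, dy, dz, grip, ...]. A call has 1 to 8 rows; each row shifts and turns the pose as measured when the row begins, along the tool's axes as they then stand; what a row does not reach is not made up. A row lasts 1/12 s, in which the tool goes at most 41.7 mm and 7.16 degrees, less where a joint would pass 70% of its speed; a pose out of reach is approached as far as the arm can. A call with a gripper value outside its range is refused whole. The fingers move at their own pace and stop on an object; FORCE is the grip in N (left out, the last holds). Time passes only in rows, so rows that do not move let the fingers close. It gives the time, the measured TCP pose, the force and the opening at its end, in the units of the state.
- bot.sense(): the state, without advancing time (a new reading comes with each control period).
- bot.grab_frame(name): name is "side" or "top"; returns a dict with "image" (400x640x3 uint8, red, green, blue), "vfov" (degrees; the focal length in pixels is half the picture's height over the tangent of half this angle, whatever the lens; pixels are square), "cx", "cy" (the principal point, pixels), "rvec" (rotation vector, rad) and "tvec" (3), from world to camera coordinates, as OpenCV has them. Camera axes: x right, y down, z forward; pixel columns grow to the right and rows downward; lengths in m; the calibration is good to about 2 mm. A picture is of the moment at which its call begins. There is no depth.
- bot.job_done(): hands the job in, once; it reports no verdict.
The state is a dict: "t": time; "joint_positions": joint angles; "qd": joint speeds; "joint_torque": joint torques, N m; "tool_pos": TCP position; "orientation": TCP orientation; "force": force on the tool from outside, world axes, zero at the start; "moment": the same for the moment, N m; "width": opening from 0.0 (shut) to 1.0 (fully open).
Only numpy, scipy, OpenCV 4.12 (cv2) and the standard library are available. Lean on these libraries where they do the work, as an engineer would, in place of code of your own. Each camera call takes 0.05 s, during which the arm holds its last target.

## Working session

There is one attempt and no reset: what is moved stays moved. The work goes in short steps, Python scripts to look and compute and a shell command to move; the robot and the scene stay as the last step left them, time stands still between calls to the robot, and variables do not carry over. Pictures are saved under pics/ and viewed, and the job is handed in when it is done.

```bash
mkdir -p pics; cat > h.py <<'E'
import numpy as np, cv2
from station import bot
def cam(n,fn=None):
    f=bot.grab_frame(n)
    if fn: cv2.imwrite('pics/'+fn,f['image'][:,:,::-1])
    f['f']=200/np.tan(np.radians(f['vfov'])/2)
    f['R']=cv2.Rodrigues(np.array(f['rvec'],float))[0]; f['t']=np.array(f['tvec'],float).ravel()
    return f
def proj(f,p):
    c=f['R']@np.array(p,float)+f['t']; return c[:2]/c[2]*f['f']+[f['cx'],f['cy']]
def ray(f,u,v,z):
    d=f['R'].T@np.array([(u-f['cx'])/f['f'],(v-f['cy'])/f['f'],1]); o=-f['R'].T@f['t']
    return o+d*(z-o[2])/d[2]
E
python3 - <<'E'
from h import *
for n in('side','top'):
    f=cam(n,n+'0.png'); print(n,f['vfov'],f['cx'],f['cy'],-f['R'].T@f['t'],f['R'].round(3).tolist(),[k for k in f])
s=bot.sense();print(s)
E
```

```text
side 54.4518025196106 320.0595005415263 198.3389452541834 [ 0.53464623 -0.80572001  0.41159823] [[0.999, -0.041, -0.001], [-0.017, -0.377, -0.926], [0.038, 0.925, -0.378]] ['image', 'vfov', 'cx', 'cy', 'rvec', 'tvec', 'f', 'R', 't']
top 55.6158574212879 314.79642303174904 196.1071305784553 [0.42621009 0.02341401 0.98393837] [[0.016, -1.0, -0.005], [-0.987, -0.015, -0.158], [0.158, 0.008, -0.987]] ['image', 'vfov', 'cx', 'cy', 'rvec', 'tvec', 'f', 'R', 't']
{'t': 0.1, 'joint_positions': array([-1.28438822e+00,  3.53597236e-01,  1.63406631e+00, -1.41271539e-05,
        1.15524080e+00, -2.39925473e-03]), 'qd': array([ 0.00190653, -0.00150626, -0.00175997,  0.00014677, -0.00045366,
        0.00096593]), 'joint_torque': array([ 4.39793548e-04, -6.06353545e+01, -3.42820930e+01,  8.99271731e-05,
        3.98715958e-03, -1.32281471e-06]), 'tool_pos': array([ 0.1778758 , -0.59868796,  0.23062251]), 'orientation': array([[ 2.84814406e-01, -9.58582603e-01, -3.82961223e-04],
       [-9.58581782e-01, -2.84814663e-01,  1.25460448e-03],
       [-1.31171500e-03,  9.77022379e-06, -9.99999140e-01]]), 'force': array([ 0.47005087,  0.32304458, -0.3057426 ]), 'moment': array([ 0.01182159, -0.01329046, -0.0054259 ]), 'width': 0.9981983334082931}
```

View pics/side0.png

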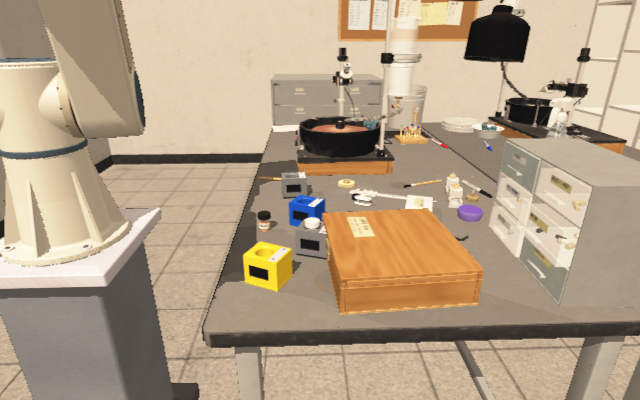

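View pics/top0.png

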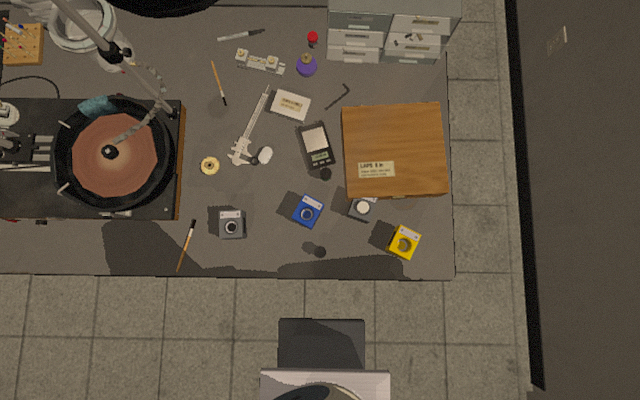

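```bash
python3 - <<'E'
import cv2,numpy as np
t=cv2.imread('pics/top0.png');s=cv2.imread('pics/side0.png')
a=cv2.resize(t[180:270,300:430],None,fx=6,fy=6,interpolation=cv2.INTER_CUBIC)
cv2.imwrite('pics/cA.png',a)
b=cv2.resize(t[195:250,205:265],None,fx=6,fy=6,interpolation=cv2.INTER_CUBIC)
c=cv2.resize(s[165:290,240:340],None,fx=4,fy=4,interpolation=cv2.INTER_CUBIC)
o=np.zeros((500,760,3),np.uint8);o[:330,:360]=b;o[:500,360:760]=c
cv2.imwrite('pics/cB.png',o)
E
```

```text
(no output)
```

View pics/cA.png

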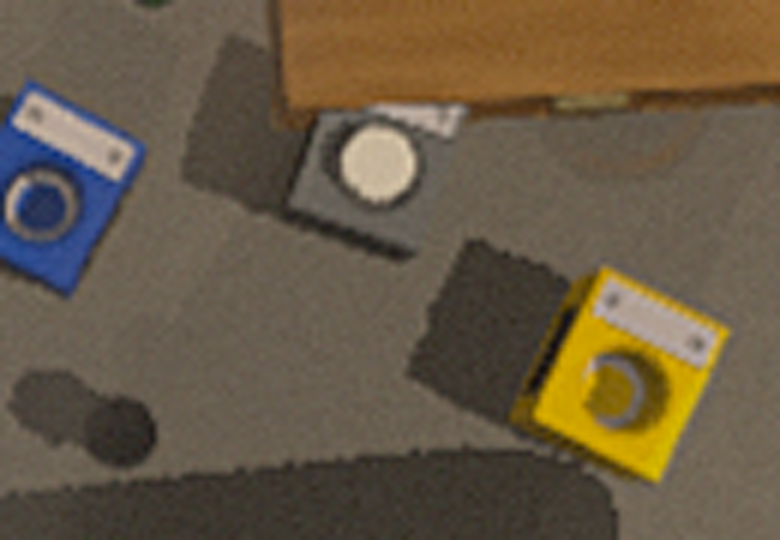

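View pics/cB.png

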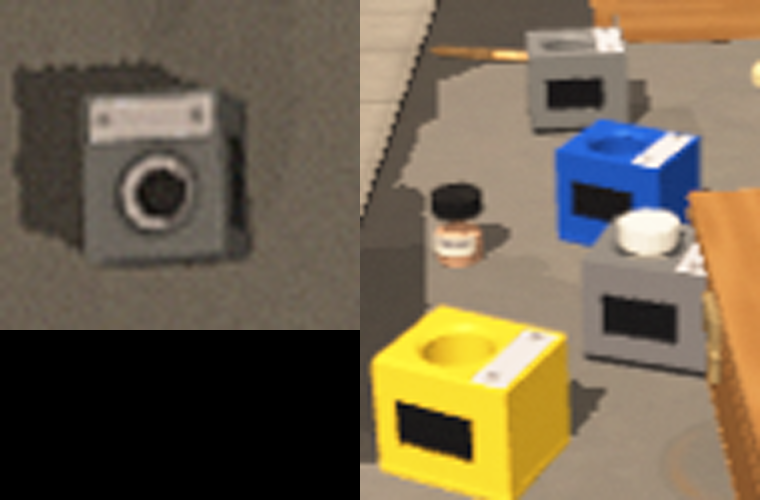

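```bash
cat > ov.py <<'E'
from h import *
def corners(o,yaw,z):
    c,s=np.cos(yaw),np.sin(yaw)
    return [(o[0]+c*x-s*y,o[1]+s*x+c*y,z) for x,y in((-.027,-.028),(.041,-.028),(.041,.028),(-.027,.028))]
def circ(o,r,z): return [(o[0]+r*np.cos(a),o[1]+r*np.sin(a),z) for a in np.linspace(0,2*np.pi,40)]
def draw(f,polys,box,k,fn):
    u0,v0,u1,v1=box
    im=cv2.resize(f['image'][v0:v1,u0:u1,::-1],None,fx=k,fy=k,interpolation=cv2.INTER_CUBIC)
    for P,col in polys:
        q=np.array([(proj(f,p)-[u0,v0]+.5)*k-.5 for p in P])
        cv2.polylines(im,[np.round(q).astype(int)],True,col,1)
    cv2.imwrite('pics/'+fn,im)
E
python3 - <<'E'
from ov import *
T=cam('top');S=cam('side')
A=ray(T,363-.4,207-.2,.070);B=ray(T,230.6,226.6,.058)
print('A',A,'sideA',ray(S,312.3,220.5,.07),'B',B)
print('sideB mouth',ray(S,240+(567-360)/4,165+44/4,.058))
print('box front left corner top z=.05..: ',[ray(T,347.3,197,z).round(3) for z in(.05,.08,.1)],'side',[ray(S,322,214,z).round(3) for z in (.05,.08,.1)])
for n,(u,v) in dict(tl=(354.2,198.3),bl=(348,214.7),br=(369.2,221.7),).items(): print(n,ray(T,u,v,.058).round(4))
for n,(u,v) in dict(tl=(219.2,211),tr=(241.5,211),bl=(219.5,239),br=(242,238.5)).items(): print(n,ray(T,u,v,.058).round(4))
E
```

```text
A [ 0.54772955 -0.08574706  0.07      ] sideA [ 0.54800359 -0.08774433  0.07      ] B [0.49570282 0.23543529 0.058     ]
sideB mouth [0.49748752 0.23002657 0.058     ]
box front left corner top z=.05..:  [array([ 0.574, -0.05 ,  0.05 ]), array([ 0.57 , -0.048,  0.08 ]), array([ 0.567, -0.046,  0.1  ])] side [array([ 0.571, -0.013,  0.05 ]), array([ 0.568, -0.079,  0.08 ]), array([ 0.566, -0.122,  0.1  ])]
tl [ 0.5702 -0.0665  0.058 ]
bl [ 0.5293 -0.0513  0.058 ]
br [ 0.5128 -0.1031  0.058 ]
tl [0.5336 0.2655 0.058 ]
tr [0.5345 0.2105 0.058 ]
bl [0.4652 0.2609 0.058 ]
br [0.4672 0.2062 0.058 ]
```

```bash
python3 - <<'E'
from ov import *
T=cam('top');S=cam('side')
A=(.548,-.0865);ya=np.radians(-20)
B=(.496,.234);yb=np.radians(1)
G=(0,255,0);R=(0,0,255)
def P(o,y,zc):
    return [(corners(o,y,.058),G),(corners(o,y,0),(255,255,0)),(circ(o,.0165+.003,.058),R)]
pa=P(A,ya,0)+[(circ(A,.015,.07),(255,0,255))]
pb=P(B,yb,0)+[(circ(B,.0165,.046),(255,0,255))]
draw(T,pa,(330,180,400,240),8,'oTA.png');draw(T,pb,(200,195,270,255),8,'oTB.png')
draw(S,pa,(280,200,350,265),8,'oSA.png');draw(S,pb,(260,160,330,205),8,'oSB.png')
a=[cv2.imread('pics/o%s.png'%n) for n in('TA','TB','SA','SB')]
o=np.zeros((1040,1120,3),np.uint8)
for i,x in enumerate(a): o[(i//2)*500:(i//2)*500+x.shape[0],(i%2)*560:(i%2)*560+x.shape[1]]=x[:1040-(i//2)*500]
cv2.imwrite('pics/o.png',cv2.resize(o,(646,600),interpolation=cv2.INTER_AREA))
E
```

```text
(no output)
```

View pics/o.png

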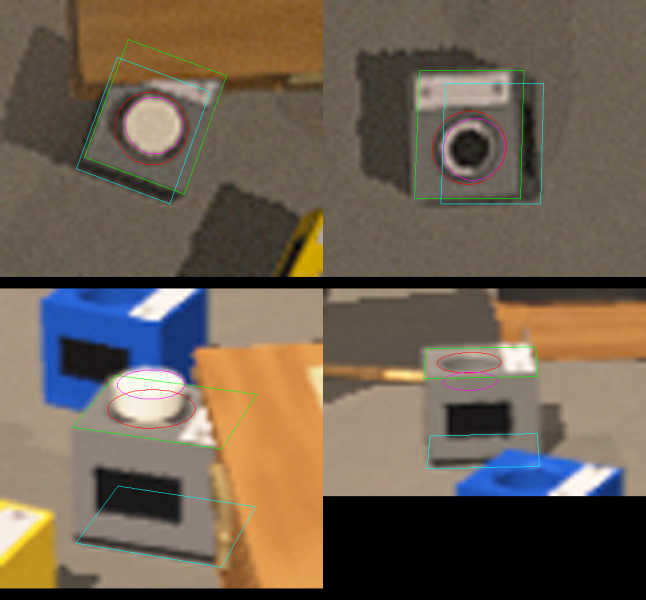

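```bash
python3 - <<'E'
from ov import *
from scipy.optimize import least_squares
T=cam('top');S=cam('side')
def tri(t,s):
    r=least_squares(lambda p:np.r_[proj(T,p)-t,proj(S,p)-s],[.6,-.1,.05]);return r.x.round(4),r.fun.round(1)
print('farleft',tri((347,198),(322.5,213)))
print('nearleft',tri((448,192),(341,282)))
print('far right',tri((342,107),(434,211)))
print('near right',tri((444,102),(474,268)))
print('nearleft bottom',ray(S,342,306,0))
im=cv2.resize(T['image'][90:225,330:460,::-1],None,fx=4,fy=4,interpolation=cv2.INTER_CUBIC);
im2=cv2.resize(S['image'][195:320,300:490,::-1],None,fx=3,fy=3,interpolation=cv2.INTER_CUBIC)
cv2.imwrite('pics/b1.png',im);cv2.imwrite('pics/b2.png',im2)
E
```

```text
farleft (array([ 0.57  , -0.048 ,  0.0682]), array([-0. , -0.4, -0.3,  0.1]))
nearleft (array([ 0.588 , -0.2966,  0.0627]), array([-0. ,  0.2,  0.1, -0. ]))
far right (array([ 0.8123, -0.0362,  0.0614]), array([ 0.4, -2.5, -2. ,  0.7]))
near right (array([ 0.8037, -0.2876,  0.0783]), array([-0.9,  4.4,  2.6, -1. ]))
nearleft bottom [ 5.92732948e-01 -2.74502974e-01 -5.55111512e-17]
```

View pics/b1.png

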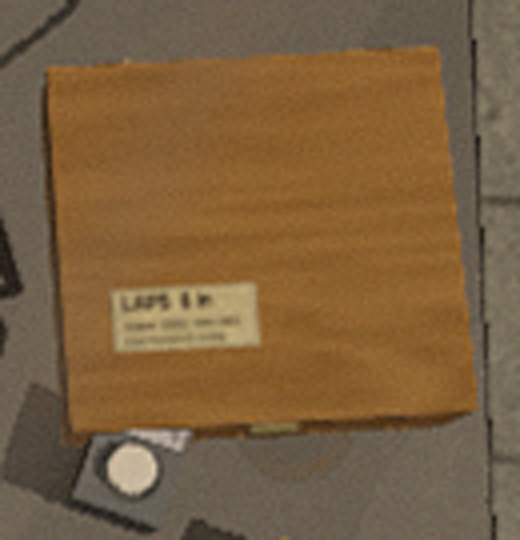

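View pics/b2.png

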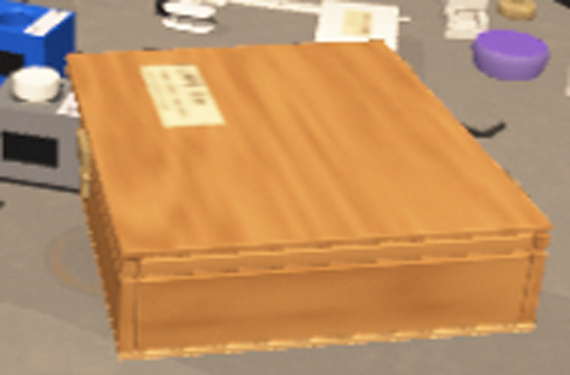

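```bash
python3 -m handwheel '[0,0,0.109,0,0,0,255,0,0,0.109,0,0,0,255,0,0,0,-30,-25,0,255,0,0,0,-30,-25,0,255,0,0,0,-30,-25,0,255,0,0,0,-30,-25,0,255,0,0,0,-30,-25,0,255,0,0,0,-30,-25,0,255]' 30
python3 -m handwheel '[0,0,0,-30,-25,0,255,0,0,0,-30,-25,0,255,0,0,0,-30,-25,0,255,0,0,0,-30,-25,0,255,0,0,0,-30,-25,0,255,0,0,0,-30,-25,0,255,0,0,0,-30,-25,0,255]'
cat > tgt.py <<'E'
import sys
from h import *
x,y,z=map(float,sys.argv[1:4]);yaw=float(sys.argv[4]) if len(sys.argv)>4 else None
s=bot.sense();R=s['orientation'];d=R.T@(np.array([x,y,z])-s['tool_pos'])*1000
tilt=cv2.Rodrigues(R.T@np.column_stack([(np.cos(yaw),np.sin(yaw),0),(np.sin(yaw),-np.cos(yaw),0),(0,0,-1.)]))[0].ravel() if yaw is not None else None
print('t',round(s['t'],2),'pos',s['tool_pos'].round(4),'d mm',d.round(1),'rot',tilt,'F',s['force'].round(1),'w',round(s['width'],3))
E
python3 tgt.py .548 -.0865 .1 -1.499
```

```text
t: 1.07
tool_pos: [0.3172, -0.41, 0.2303]
orientation: [[0.05, -0.999, -0.0], [-0.999, -0.05, -0.004], [0.004, 0.0, -1.0]]
force: [0.9, -0.7, -0.9]
width: -0.002
t: 1.65
tool_pos: [0.4876, -0.1797, 0.2313]
orientation: [[0.048, -0.999, 0.004], [-0.999, -0.048, -0.007], [0.007, -0.003, -1.0]]
force: [-0.5, -0.2, 1.1]
width: 0.002
t 1.65 pos [ 0.4876 -0.1797  0.2313] d mm [-91.1 -64.4 130.9] rot [-0.00332934 -0.00697808 -0.02379962] F [-0.5 -0.2  1.1] w 0.002
```

```bash
python3 -m handwheel '[0,0,-0.024,-25,-18,20,255,0,0,0,-25,-18,20,255,0,0,0,-23,-16,20,255,0,0,0,-18,-12,20,255,0,0,0,0,0,15,255,0,0,0,0,0,0,255]'
python3 tgt.py .548 -.0865 .1 -1.499
```

```text
t: 2.15
tool_pos: [0.5556, -0.0733, 0.1353]
orientation: [[0.081, -0.997, 0.014], [-0.997, -0.081, -0.008], [0.009, -0.013, -1.0]]
force: [-0.6, 0.4, -0.2]
width: 0.0
t 2.15 pos [ 0.5556 -0.0733  0.1353] d mm [12.2  9.1 35.3] rot [-0.01337698 -0.00885091  0.00911545] F [-0.6  0.4 -0.2] w 0.0
```

```bash
python3 -m handwheel '[-0.013,-0.009,0.009,12,9,10,255,0,0,0,0,0,20,255,0,0,0,0,0,0,255]'
python3 tgt.py .548 -.0865 .08 -1.499
python3 - <<'E'
from ov import *
T=cam('top');S=cam('side');s=bot.sense();p=s['tool_pos']
A=(.548,-.0865)
pl=[(circ(A,.015,.07),(255,0,255)),(circ(p[:2],.002,p[2]),(0,0,255))]
draw(T,pl,(320,170,400,240),7,'p1.png');draw(S,pl,(280,180,350,245),8,'p2.png')
print(proj(T,p),proj(S,p))
E
```

```text
t: 2.4
tool_pos: [0.5483, -0.086, 0.1059]
orientation: [[0.073, -0.997, 0.001], [-0.997, -0.073, 0.0], [-0.0, -0.001, -1.0]]
force: [-1.8, 0.3, -0.7]
width: 0.002
t 2.4 pos [ 0.5483 -0.086   0.1059] d mm [ 0.5  0.3 25.9] rot [-0.00060987  0.00038862  0.00176394] F [-1.8  0.3 -0.7] w 0.002
[364.80712971 203.6452032 ] [313.1519697  202.80104626]
```

View pics/p1.png

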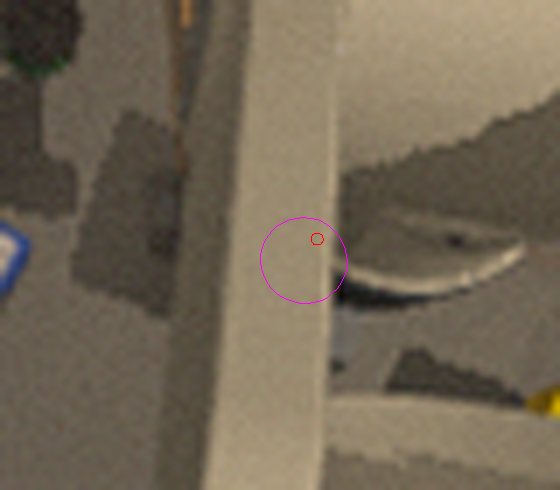

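View pics/p2.png

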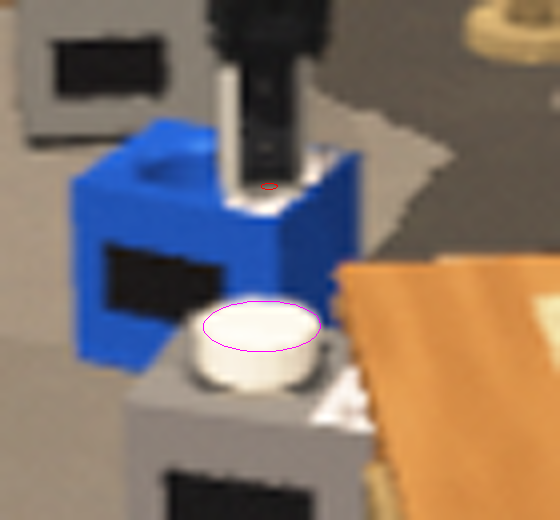

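```bash
python3 -m handwheel '[0,0,0,0.5,0.5,10,255,0,0,0,0,0,10,255,0,0,0,0,0,6,255,0,0,0,0,0,0,255]'
python3 tgt.py .547 -.087 .07 -1.499
```

```text
t: 2.83
tool_pos: [0.5523, -0.088, 0.0848]
orientation: [[0.073, -0.997, 0.011], [-0.997, -0.073, -0.002], [0.002, -0.011, -1.0]]
force: [0.5, 0.7, -0.0]
width: 0.003
t 2.83 pos [ 0.5523 -0.088   0.0848] d mm [-1.4  5.4 14.8] rot [-0.01088256 -0.00231797  0.00081258] F [ 0.5  0.7 -0. ] w 0.003
```

```bash
python3 -m handwheel '[-0.011,-0.002,0,-1.5,5.5,4,255,0,0,0,0,0,4,255,0,0,0,0,0,0,255]'
python3 tgt.py .547 -.087 .07 -1.499
```

```text
t: 3.08
tool_pos: [0.5463, -0.0867, 0.0761]
orientation: [[0.073, -0.997, -0.001], [-0.997, -0.073, -0.0], [0.0, 0.001, -1.0]]
force: [-0.9, -0.2, -0.2]
width: -0.002
t 3.08 pos [ 0.5463 -0.0867  0.0761] d mm [ 0.3 -0.7  6.1] rot [ 1.30896600e-03 -9.36598019e-05  8.17248214e-04] F [-0.9 -0.2 -0.2] w -0.002
```

```bash
python3 -m handwheel '[0,0,0,0,-0.7,2,255,0,0,0,0,0,2,255,0,0,0,0,0,1.5,255]'
python3 tgt.py .547 -.087 .07 -1.499;python3 -m handwheel '[0,0,0,0,0,1,255,0,0,0,0,0,1,255]'
python3 tgt.py .547 -.087 .07 -1.499
```

```text
t: 3.33
tool_pos: [0.5472, -0.0866, 0.0704]
orientation: [[0.073, -0.997, -0.001], [-0.997, -0.073, -0.0], [0.0, 0.001, -1.0]]
force: [-1.3, -0.3, 4.9]
width: -0.002
t 3.33 pos [ 0.5472 -0.0866  0.0704] d mm [0.4 0.2 0.4] rot [ 0.00100478 -0.0001821   0.00107653] F [-1.3 -0.3  4.9] w -0.002
t: 3.5
tool_pos: [0.5473, -0.0866, 0.0686]
orientation: [[0.073, -0.997, -0.001], [-0.997, -0.073, -0.0], [0.0, 0.001, -1.0]]
force: [-0.4, 0.8, 3.9]
width: 0.003
t 3.5 pos [ 0.5473 -0.0866  0.0686] d mm [ 0.4  0.3 -1.4] rot [ 0.00093874 -0.00024308  0.00112   ] F [-0.4  0.8  3.9] w 0.003
```

Contact at about 0.0705. Continue gently towards the stop.

```bash
python3 -m handwheel '[0,0,0,0,0,1,255,0,0,0,0,0,1,255]' | egrep 'pos|force'
python3 -m handwheel '[0,0,0,0,0,1,255]'| egrep 'pos|force'
python3 -m handwheel '[0,0,0,0,0,0.5,255]'| egrep 'pos|force'
```

```text
tool_pos: [0.5474, -0.0866, 0.067]
force: [-1.0, 0.2, 3.6]
tool_pos: [0.5474, -0.0866, 0.066]
force: [-2.0, 0.4, 4.1]
tool_pos: [0.5474, -0.0866, 0.0655]
force: [-1.8, 0.8, 4.4]
```

```bash
for i in 1; do python3 -m handwheel '[0,0,0,0,0,0.5,255]'| egrep 'pos|force'; done
python3 -m handwheel '[0,0,0,0,0,0.4,255]'| egrep 'pos|force'
```

```text
tool_pos: [0.5473, -0.0866, 0.0651]
force: [-2.8, 0.5, 7.1]
tool_pos: [0.5474, -0.0866, 0.0649]
force: [-2.0, 0.3, 9.0]
```

```bash
python3 -m handwheel '[0,0,0,0,0,0.4,255]'| egrep 'pos|force'
```

```text
tool_pos: [0.5475, -0.0867, 0.0648]
force: [-1.8, 0.7, 9.2]
```

```bash
python3 -m handwheel '[0,0,0,0,0,0.6,255]'| egrep 'pos|force'
```

```text
tool_pos: [0.5475, -0.0866, 0.0646]
force: [-2.8, 0.5, 11.7]
```

```bash
python3 -m handwheel '[0,0,0,0,0,-3,255,0,0,0,0,0,-4,255,0,0,0,0,0,-6,255,0,0,0,0,0,-8,255,0,0,0,0,0,-10,160,0,0,0,0,0,-12,110,0,0,0,0,0,-12,110,0,0,0,0,0,0,110]'| egrep 'pos|force|wid'
python3 - <<'E'
from ov import *
S=cam('side')
A=(.547,-.087)
draw(S,[(circ(A,.015,.088),(255,0,255))],(270,170,350,245),8,'q2.png')
E
python3 tgt.py .547 -.087 .12 -1.499
```

```text
tool_pos: [0.5479, -0.0866, 0.124]
force: [0.9, 0.5, -0.0]
width: 0.558
t 4.88 pos [ 0.5476 -0.0866  0.1231] d mm [0.4 0.6 3.1] rot [ 0.00032411 -0.00031808  0.00104655] F [0.  0.8 0.1] w 0.569
```

View pics/q2.png

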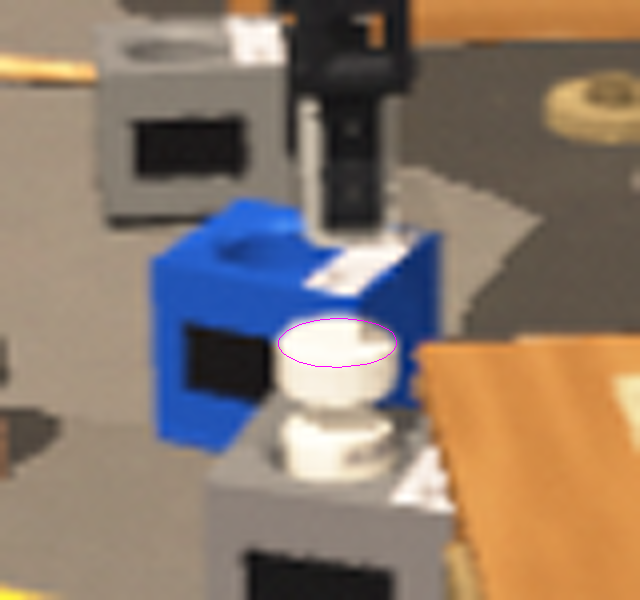

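```bash
python3 -m handwheel '[0,0,0,0.5,0.5,15,110,0,0,0,0,0,15,110,0,0,0,0,0,12,110,0,0,0,0,0,6,110,0,0,0,0,0,0,110]' 20| egrep 'pos|force|wid'
python3 tgt.py .547 -.087 .062 -1.499
```

```text
tool_pos: [0.5479, -0.0873, 0.0742]
force: [0.0, 0.7, 0.3]
width: 0.569
t 5.3 pos [ 0.5479 -0.0873  0.0742] d mm [-0.4  0.9 12.2] rot [-0.00309638 -0.00110717  0.00102562] F [0.  0.7 0.3] w 0.569
```

```bash
python3 -m handwheel '[-0.003,-0.001,0,-0.4,1,7,110,0,0,0,0,0,4,110,0,0,0,0,0,0,110]'| egrep 'pos|force|wid'
python3 tgt.py .547 -.087 .062 -1.499
python3 - <<'E'
from ov import *
S=cam('side')
draw(S,[],(270,170,350,245),8,'q3.png')
E
```

```text
tool_pos: [0.5467, -0.0869, 0.0623]
force: [0.1, 0.1, 0.1]
width: 0.566
t 5.55 pos [ 0.5467 -0.0869  0.0623] d mm [ 0.1 -0.3  0.3] rot [0.00061391 0.00011788 0.00105938] F [0.1 0.1 0.1] w 0.566
```

View pics/q3.png

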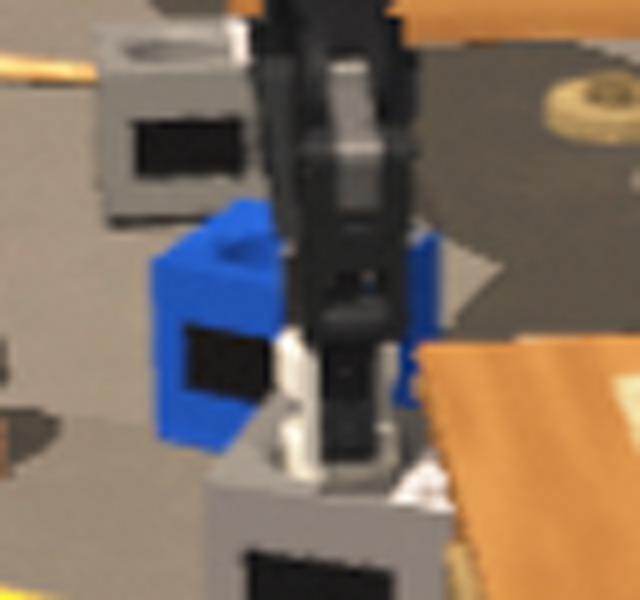

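Fingers straddle the jar without force. Close.

```bash
python3 -m handwheel '[0,0,0,0,0,0,140,0,0,0,0,0,0,170,0,0,0,0,0,0,180,0,0,0,0,0,0,190,0,0,0,0,0,0,190]' 20| egrep 'pos|force|wid'
```

```text
tool_pos: [0.5477, -0.0871, 0.0639]
force: [0.2, 0.4, -1.7]
width: 0.333
```

```bash
python3 -m handwheel '[0,0,0,0,0,0,255,0,0,0,0,0,0,255]' 20| egrep 'pos|force|wid'
python3 -m handwheel '[0,0,0,0,0,-2,255,0,0,0,0,0,-4,255]' | egrep 'pos|force|wid'
```

```text
tool_pos: [0.5478, -0.0871, 0.0642]
force: [-0.7, -0.6, -0.2]
width: 0.333
tool_pos: [0.5473, -0.087, 0.0699]
force: [-1.3, -0.0, -1.0]
width: 0.338
```

```bash
python3 -m handwheel '[0,0,0,0,0,-10,255,0,0,0,0,0,-15,255,0,0,0,0,0,-15,255,0,0,0,0,0,-15,255,0,0,0,0,0,-15,255,0,0,0,0,0,0,255]' | egrep 'pos|force|wid'
python3 - <<'E'
from ov import *
S=cam('side');s=bot.sense();p=s['tool_pos'];off=p[2]-.0642;print(p)
draw(S,[(circ(p[:2],.015,.046+off),(0,0,255)),(circ(p[:2],.015,.088+off),(255,0,255))],(270,140,350,215),8,'q4.png')
E
python3 tgt.py .496 .234 .13
```

```text
tool_pos: [0.5472, -0.087, 0.1468]
force: [-0.5, -0.5, -0.5]
width: 0.34
[ 0.54674666 -0.08688768  0.14558355]
t 6.9 pos [ 0.5467 -0.0869  0.1456] d mm [-323.7   27.3   15.6] rot None F [-0.1  0.8 -1.3] w 0.336
```

View pics/q4.png

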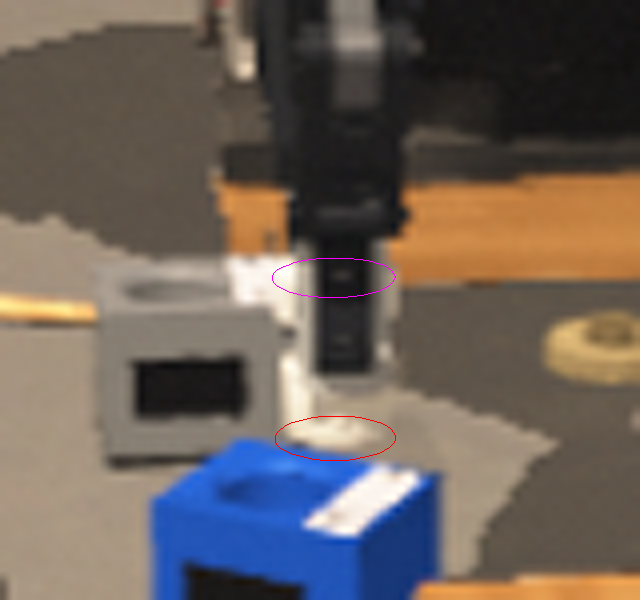

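```bash
python3 - <<'E'
from ov import *
T=cam('top');S=cam('side')
B=(.4955,.2345);yb=np.radians(0.5);G=(0,255,0)
pb=[(corners(B,yb,.058),G),(circ(B,.0195,.058),(0,0,255)),(circ(B,.0165,.046),(255,0,255))]
draw(T,pb,(210,200,250,245),12,'r1.png');draw(S,pb,(270,165,310,195),12,'r2.png')
a=cv2.imread('pics/r1.png');b=cv2.imread('pics/r2.png')
o=np.zeros((540,800,3),np.uint8);o[:,:400]=a[:,:400];o[:360,400:]=b[:,60:460];cv2.imwrite('pics/r.png',o)
E
```

```text
(no output)
```

View pics/r.png

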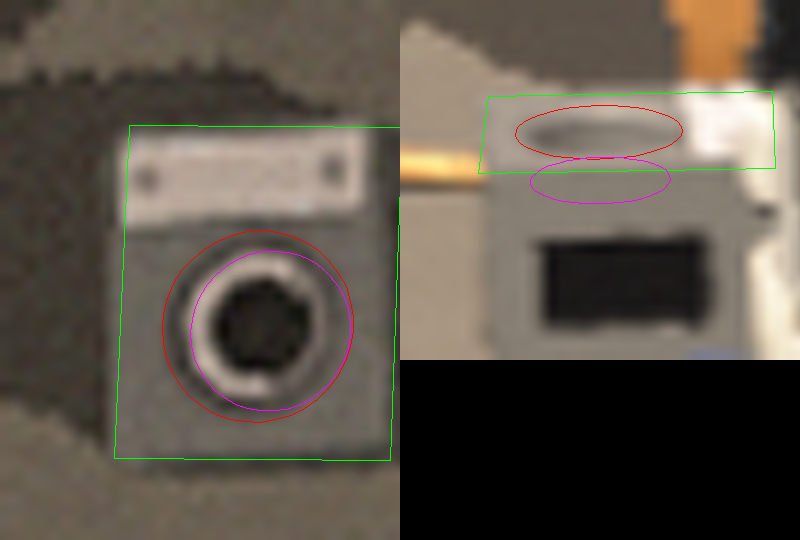

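```bash
python3 - <<'E'
import cv2
cv2.imwrite('pics/r2b.png',cv2.resize(cv2.imread('pics/r2.png'),None,fx=1.5,fy=1.5))
E
```

```text
(no output)
```

View pics/r2b.png

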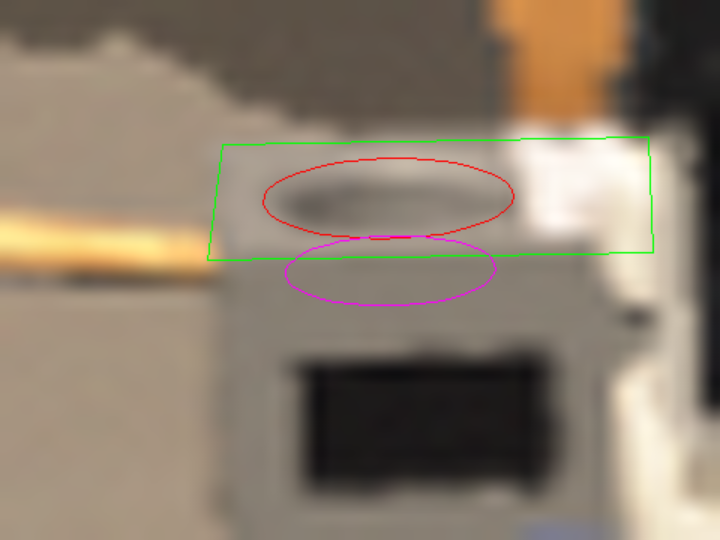

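```bash
python3 -m handwheel '[0,0,0,-20,2,0,255,0,0,0,-35,3,0,255,0,0,0,-38,4,0,255,0,0,0,-38,4,0,255,0,0,0,-38,4,0,255,0,0,0,-38,4,0,255,0,0,0,-38,4,0,255,0,0,0,-38,4,0,255]' | egrep 'pos|force|wid'
python3 tgt.py .496 .236 .13 -1.499
```

```text
tool_pos: [0.4907, 0.1967, 0.1349]
force: [0.6, -0.1, -0.2]
width: 0.336
t 7.67 pos [0.4907 0.1967 0.1349] d mm [-38.9  -7.8   4.7] rot [ 0.0141499  -0.00247676 -0.00992105] F [ 0.6 -0.1 -0.2] w 0.336
```

```bash
python3 -m handwheel '[0.014,-0.002,-0.01,-22,-6,-2,255,0,0,0,-8,0,0,255,0,0,0,0,0,0,255,0,0,0,0,0,0,255]' | egrep 'pos|force|wid'
python3 tgt.py .496 .236 .09 -1.499
```

```text
tool_pos: [0.4901, 0.2339, 0.1324]
force: [-0.8, -0.5, -1.2]
width: 0.336
t 8.0 pos [0.4901 0.2339 0.1324] d mm [-1.7 -6.4 42.4] rot [ 0.00667623 -0.00156266  0.00762436] F [-0.8 -0.5 -1.2] w 0.336
```

```bash
python3 -m handwheel '[0.006,-0.001,0.007,-1.7,-6.4,10,255,0,0,0,0,0,15,255,0,0,0,0,0,10,255,0,0,0,0,0,0,255]' | egrep 'pos|force|wid'
python3 tgt.py .496 .236 .082 -1.499
python3 - <<'E'
from ov import *
T=cam('top');S=cam('side');p=bot.sense()['tool_pos'];o=p[2]-.0642
B=(.496,.236)
pb=[(circ(B,.0195,.058),(0,0,255)),(circ(p[:2],.015,.046+o),(255,0,255))]
draw(T,pb,(200,190,260,245),10,'s1.png');draw(S,pb,(260,140,320,195),12,'s2.png')
E
```

```text
tool_pos: [0.4974, 0.2312, 0.0937]
force: [-0.3, -0.1, 0.0]
width: 0.336
t 8.33 pos [0.4974 0.2312 0.0937] d mm [-4.9  1.  11.7] rot [ 0.00136584 -0.0020647  -0.00516057] F [-0.3 -0.1  0. ] w 0.336
```

View pics/s2.png

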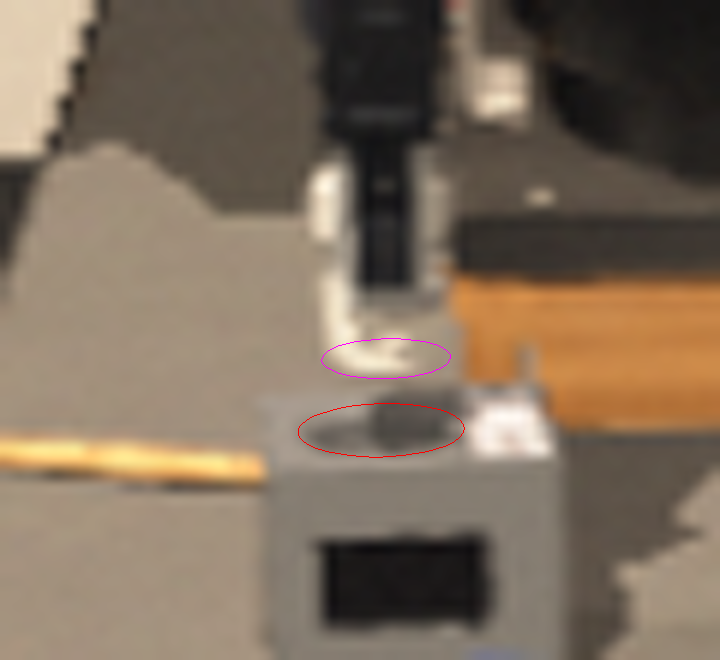

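```bash
python3 -m handwheel '[0.001,-0.002,-0.005,-5,1,4,255,0,0,0,0,0,4,255,0,0,0,0,0,0,255]' | egrep 'pos|force|wid'
python3 tgt.py .496 .236 .078 -1.499
```

```text
tool_pos: [0.4977, 0.2364, 0.0876]
force: [-0.1, -0.3, -0.8]
width: 0.338
t 8.68 pos [0.4977 0.2364 0.0876] d mm [0.3 1.7 9.6] rot [-0.00255533  0.00131783 -0.00148951] F [-0.1 -0.3 -0.8] w 0.338
```

```bash
python3 -m handwheel '[-0.003,0.001,-0.001,0.3,1.7,3,255,0,0,0,0,0,3,255,0,0,0,0,0,0,255]' | egrep 'pos|force|wid'
python3 tgt.py .496 .236 .074 -1.499
python3 - <<'E'
from ov import *
T=cam('top');S=cam('side')
draw(S,[],(260,140,320,195),12,'s3.png')
draw(T,[],(200,190,260,245),10,'s4.png')
E
```

```text
tool_pos: [0.4962, 0.2363, 0.0817]
force: [0.5, -0.3, -1.5]
width: 0.334
t 8.93 pos [0.4962 0.2363 0.0817] d mm [0.3 0.2 7.7] rot [-5.67690023e-04  6.94906685e-04  9.46262971e-05] F [ 0.5 -0.3 -1.5] w 0.334
```

View pics/s3.png

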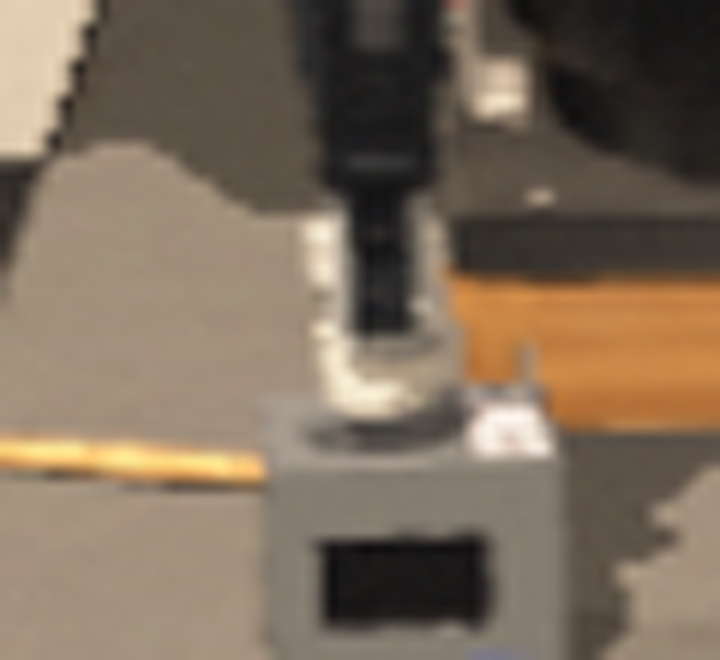

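View pics/s4.png

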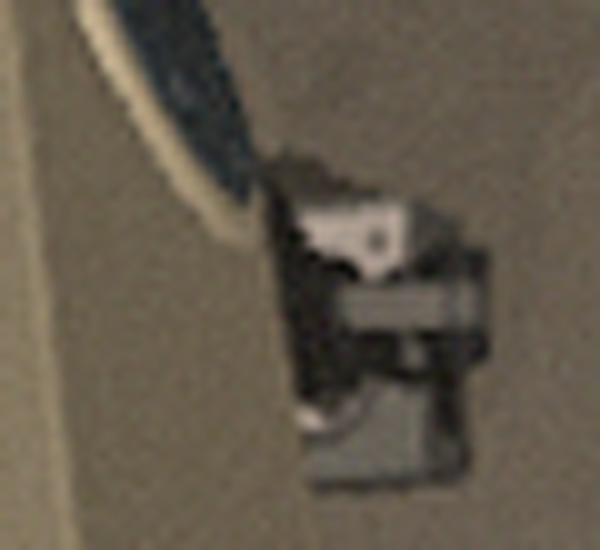

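```bash
python3 -m handwheel '[0,0,0,0.3,0.5,2,255,0,0,0,0,0,2,255]' | egrep 'pos|force|wid'
python3 -m handwheel '[0,0,0,0,0,2,255,0,0,0,0,0,2,255]' | egrep 'pos|force|wid'
```

```text
tool_pos: [0.4962, 0.2363, 0.0784]
force: [0.5, -0.2, -1.1]
width: 0.337
tool_pos: [0.4963, 0.2363, 0.0742]
force: [-0.1, 0.7, -1.0]
width: 0.338
```

```bash
python3 -m handwheel '[0,0,0,0,0,2,255,0,0,0,0,0,2,255]' | egrep 'pos|force|wid'
python3 tgt.py .496 .236 .0645 -1.499
```

```text
tool_pos: [0.4964, 0.2363, 0.0697]
force: [-0.2, 0.3, -0.9]
width: 0.336
t 9.53 pos [0.4964 0.2363 0.0697] d mm [0.3 0.4 5.2] rot [-0.00222083  0.00131768  0.00017783] F [-0.2  0.3 -0.9] w 0.336
```

```bash
python3 -m handwheel '[-0.002,0.001,0,0,0,2,255,0,0,0,0,0,1.5,255]' | egrep 'pos|force|wid'
python3 -m handwheel '[0,0,0,0,0,0.8,255]' | egrep 'pos|force|wid'
python3 -m handwheel '[0,0,0,0,0,0.7,255]' | egrep 'pos|force|wid'
```

```text
tool_pos: [0.4963, 0.2363, 0.0656]
force: [-0.4, 0.0, -0.6]
width: 0.334
tool_pos: [0.4962, 0.2362, 0.0645]
force: [0.8, 0.4, -0.1]
width: 0.334
tool_pos: [0.4961, 0.2362, 0.0636]
force: [0.3, 0.4, -0.4]
width: 0.336
```

```bash
python3 -m handwheel '[0,0,0,0,0,0.7,255]' | egrep 'pos|force|wid'
python3 -m handwheel '[0,0,0,0,0,0.5,255]' | egrep 'pos|force|wid'
```

```text
tool_pos: [0.4962, 0.2362, 0.0629]
force: [-0.7, 0.1, 3.3]
width: 0.339
tool_pos: [0.4962, 0.2362, 0.0625]
force: [0.8, -0.6, 2.1]
width: 0.335
```

```bash
python3 -m handwheel '[0,0,0,0,0,0,150,0,0,0,0,0,0,120,0,0,0,0,0,0,110,0,0,0,0,0,0,110,0,0,0,0,0,-4,110,0,0,0,0,0,-10,110,0,0,0,0,0,-12,110]' | egrep 'pos|force|wid'
python3 -m handwheel '[0,0,0,0,0,-12,110,0,0,0,0,0,-12,180,0,0,0,0,0,0,255,0,0,0,0,0,0,255,0,0,0,0,0,0,255,0,0,0,0,0,0,255]' 20 | egrep 'pos|force|wid'
python3 tgt.py .496 .236 .1 -1.499
python3 - <<'E'
from ov import *
S=cam('side')
B=(.496,.236)
draw(S,[(circ(B,.015,.088),(255,0,255))],(260,140,320,195),12,'s5.png')
E
```

```text
tool_pos: [0.4949, 0.2356, 0.0881]
force: [-0.3, 1.0, 0.4]
width: 0.563
tool_pos: [0.4967, 0.2365, 0.1183]
force: [-0.3, -0.7, 0.0]
width: 0.003
t 11.12 pos [0.4967 0.2365 0.1183] d mm [ 0.4  0.8 18.3] rot [-0.00138144  0.00072494  0.00022157] F [-0.3 -0.7  0. ] w 0.003
```

View pics/s5.png

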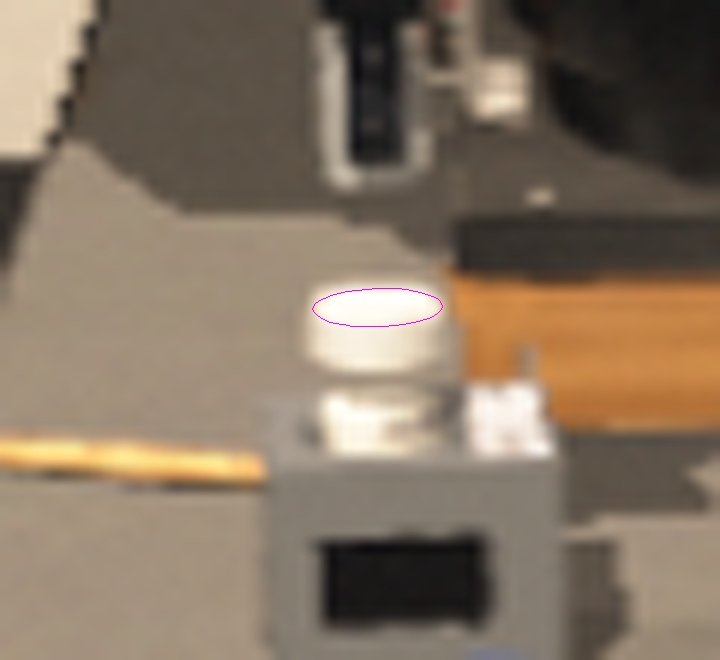

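```bash
python3 -m handwheel '[-0.001,0,0,0,0.5,8,255,0,0,0,0,0,8,255,0,0,0,0,0,5,255,0,0,0,0,0,0,255]' | egrep 'pos|force|wid'
python3 tgt.py .496 .236 .089 -1.499
```

```text
tool_pos: [0.495, 0.2359, 0.0932]
force: [0.2, 0.1, -0.9]
width: 0.003
t 11.5 pos [0.495  0.2359 0.0932] d mm [-0.1 -1.   4.2] rot [ 0.00261599 -0.00038911  0.00014334] F [ 0.2  0.1 -0.9] w 0.003
```

```bash
python3 -m handwheel '[0.003,0,0,0,-1,2.5,255,0,0,0,0,0,2,255,0,0,0,0,0,1.5,255]' | egrep 'pos|force'
python3 -m handwheel '[0,0,0,0,0,1.5,255,0,0,0,0,0,1.5,255,0,0,0,0,0,1.5,255]' | egrep 'pos|force'
```

```text
tool_pos: [0.4957, 0.2358, 0.0857]
force: [-0.7, -0.5, 3.8]
tool_pos: [0.4958, 0.2358, 0.0814]
force: [-1.7, -1.0, 3.6]
```

```bash
python3 -m handwheel '[0,0,0,0,0,1.5,255,0,0,0,0,0,1.5,255]' | egrep 'pos|force'
python3 -m handwheel '[0,0,0,0,0,1.5,255,0,0,0,0,0,1.5,255]' | egrep 'pos|force'
```

```text
tool_pos: [0.4958, 0.2358, 0.0785]
force: [-1.4, -0.8, 4.4]
tool_pos: [0.4959, 0.2358, 0.0754]
force: [-1.8, -1.2, 5.2]
```

```bash
python3 -m handwheel '[0,0,0,0,0,1,255,0,0,0,0,0,1,255]' | egrep 'pos|force'
python3 -m handwheel '[0,0,0,0,0,0.7,255]' | egrep 'pos|force'
```

```text
tool_pos: [0.4958, 0.2358, 0.0732]
force: [-1.1, -0.4, 4.8]
tool_pos: [0.4958, 0.2358, 0.0724]
force: [-1.3, 0.1, 4.5]
```

```bash
python3 -m handwheel '[0,0,0,0,0,0.7,255]' | egrep 'pos|force'
python3 -m handwheel '[0,0,0,0,0,0.7,255]' | egrep 'pos|force'
```

```text
tool_pos: [0.4958, 0.2358, 0.0716]
force: [-1.3, -1.3, 4.5]
tool_pos: [0.4958, 0.2358, 0.0708]
force: [-1.0, -0.2, 4.9]
```

```bash
python3 -m handwheel '[0,0,0,0,0,0.6,255]' | egrep 'pos|force'
```

```text
tool_pos: [0.4958, 0.2358, 0.0701]
force: [-1.5, -0.7, 4.6]
```

```bash
python3 -m handwheel '[0,0,0,0,0,0.6,255]' | egrep 'pos|force'
```

```text
tool_pos: [0.4958, 0.2358, 0.0694]
force: [-0.7, -0.0, 4.1]
```

```bash
python3 -m handwheel '[0,0,0,0,0,0.6,255]' | egrep 'pos|force'
```

```text
tool_pos: [0.4958, 0.2358, 0.0687]
force: [-1.1, -1.2, 4.9]
```

```bash
python3 -m handwheel '[0,0,0,0,0,0.6,255]' | egrep 'pos|force'
```

```text
tool_pos: [0.4958, 0.2358, 0.0681]
force: [-1.0, -0.5, 3.5]
```

```bash
python3 -m handwheel '[0,0,0,0,0,0.6,255]' | egrep 'pos|force'
```

```text
tool_pos: [0.4958, 0.2358, 0.0674]
force: [-2.4, -0.4, 3.8]
```

```bash
python3 -m handwheel '[0,0,0,0,0,0.6,255]' | egrep 'pos|force'
```

```text
tool_pos: [0.4958, 0.2358, 0.0668]
force: [-1.5, -0.2, 5.2]
```

```bash
python3 -m handwheel '[0,0,0,0,0,0.6,255]' | egrep 'pos|force'
```

```text
tool_pos: [0.4958, 0.2358, 0.0661]
force: [-1.8, -0.1, 4.7]
```

```bash
python3 -m handwheel '[0,0,0,0,0,0.6,255]' | egrep 'pos|force'
```

```text
tool_pos: [0.4958, 0.2358, 0.0655]
force: [-1.3, -0.3, 4.8]
```

```bash
python3 -m handwheel '[0,0,0,0,0,0.6,255]' | egrep 'pos|force'
```

```text
tool_pos: [0.4958, 0.2358, 0.0649]
force: [-1.7, -1.4, 5.6]
```

```bash
python3 -m handwheel '[0,0,0,0,0,0.6,255]' | egrep 'pos|force'
```

```text
tool_pos: [0.4958, 0.2358, 0.0644]
force: [-2.9, -0.0, 8.0]
```

```bash
python3 -m handwheel '[0,0,0,0,0,0.6,255]' | egrep 'pos|force'
```

```text
tool_pos: [0.4959, 0.2359, 0.064]
force: [-2.8, -1.1, 11.4]
```

```bash
python3 -m handwheel '[0,0,0,0,0,0.5,255]' | egrep 'pos|force'
```

```text
tool_pos: [0.496, 0.2359, 0.0639]
force: [-2.8, -1.7, 11.7]
```

```bash
python3 -m handwheel '[0,0,0,0,0,0.5,255]' | egrep 'pos|force'
```

```text
tool_pos: [0.496, 0.236, 0.0638]
force: [-4.4, -2.2, 10.9]
```

```bash
python3 -m handwheel '[0,0,0,0,0,-2,255,0,0,0,0,0,-2,255,0,0,0,0,0,-3,255,0,0,0,0,0,-3,255,0,0,0,0,0,-6,255,0,0,0,0,0,-12,255,0,0,0,0,0,-20,255,0,0,0,0,0,-20,255]' | egrep 'pos|force'
python3 -m handwheel '[0,0,0,0,0,-20,255,0,0,0,0,0,-20,255,0,0,0,0,0,-10,255,0,0,0,0,0,0,255]' | egrep 'pos|force'
python3 - <<'E'
from ov import *
S=cam('side','t_side.png');T=cam('top','t_top.png')
B=(.496,.236)
draw(S,[],(260,140,340,210),9,'t1.png')
q=np.hstack([proj(S,(*B,.07)),proj(S,(*B,.088))]);print(q)
print((proj(S,(*B,.07))-[260,140]+.5)*9,(proj(S,(*B,.058))-[260,140]+.5)*9)
E
```

```text
tool_pos: [0.4936, 0.2349, 0.1317]
force: [0.8, 0.2, 0.6]
tool_pos: [0.4958, 0.236, 0.191]
force: [0.1, -0.5, 0.5]
[291.15193489 171.26756034 290.96279976 165.12383086]
[284.86741398 285.90804306] [285.99049445 322.3893818 ]
```

View pics/t1.png

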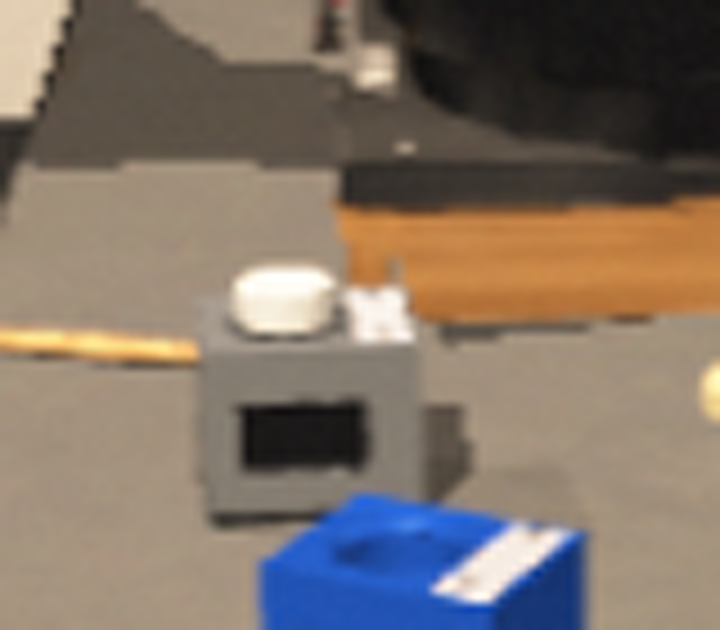

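View pics/t_top.png

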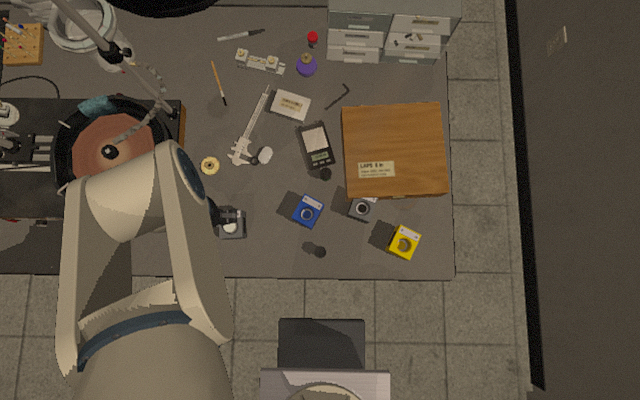

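View pics/t_side.png

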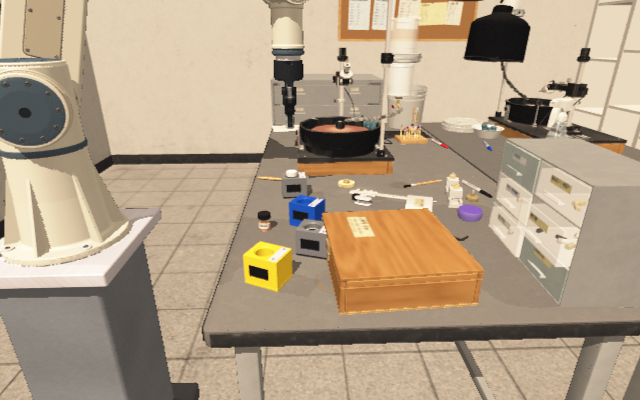

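```bash
python3 - <<'E'
from ov import *
T=cam('top')
A=(.547,-.087)
draw(T,[(circ(A,.0165,.046),(255,0,255))],(330,180,400,240),10,'u.png')
E
```

```text
(no output)
```

View pics/u.png

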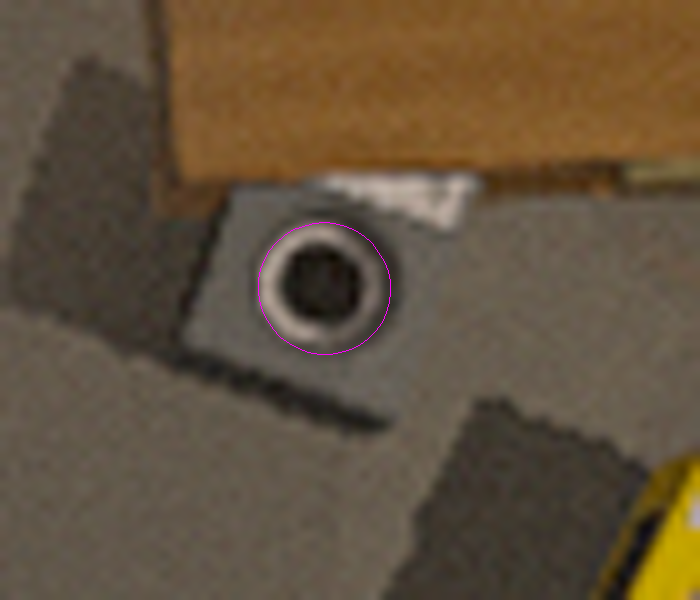

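Well A's platform ring matches the raised height, and the bystanders haven't moved. I'm handing the job in.

```bash
python3 -c "
from station import bot
print(bot.sense()['t']); print(bot.job_done())"
```

```text
14.9833
the job is handed in; nothing more can be done
None
```

The jar is now locked down in well B, and well A is empty and up. I handed the job in at about 15 s of the 54 s.

- **Well A:** I pressed the jar with shut fingers to the end stop, peaking at 11.7 N, and the well sprang up. I then lifted the jar out with a 20 N grip.
- **Well B:** I lowered the jar onto the raised platform, with contact at about 3 N, and released it. I pressed it to the end stop, about 24 mm of travel and 11.7 N at most, then backed off.

**Last checks:**
- The side picture shows the white cap standing about 12 mm above well B, so the catch is holding it.
- The top picture shows well A's platform ring matching the raised height.
- The brown jar, both look-alike wells and the wooden box look unmoved. The green jar and the magnifier I did not check one by one.
- The arm is clear, at a tool height of 0.19 m.

**Disagreements:**
- The two cameras differed by up to about 5 mm on where well B's mouth is. I went mainly by the top view, and the jar entered without side force.
- In the top picture the wooden box hides the far end of well A. I kept the fingers clear of it throughout.

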